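# Roll the core liner into its V cradle

## Task

Roll the capped sediment core (the white pipe with black end caps lying on the bench) along the bench and up the ramp into the V of the aluminium cradle by pushing it from the side; do not grasp or lift it, it has to roll. Leave it resting at the bottom of the V, lying along it with both ends sticking out past the cradle, and do not move or tip the tube, the pot or the vial that stand near by.

Things in the scene. Friction and masses are not known exactly. Their poses are not given: they have to be found in the camera images.
- core: Loose smooth white pipe, black end caps flush with it, thin black line along it; 50 mm diameter, 200 mm long, 0.3-0.6 kg. Origin at its centre on the axis, 25 mm above the bench. y runs along the pipe; x and z turn as it rolls (z up at the start). Starts 160-230 mm from the V on the ramp side, up to 0.25 rad out of square. Rolls if pushed at its side; soon stops on the level; rolls back down the ramp.
- cradle: Low aluminium cradle fixed to the bench, 112 mm in x, 130 mm in y. Origin on the bench under the bottom line of the V, midway along it; +x (level) is the way the pipe must roll, y runs along the V. The V is 3 mm above the bench at x=0; its faces slope 30 degrees. The seated pipe has its axis 32 mm above the bench at x=0. Behind, ears 4 mm thick (screws 7 mm) reach y=+-87 mm.
- cradle_ramp (a point): Middle of the ramp's lower edge, at bench height, 76 mm before the V (cradle x = -76 mm). From here the ramp, as wide as the cradle, rises evenly to the lip.
- cradle_lip (a point): Middle of the lip between the ramp and the V, 12 mm above the bench, at cradle x = -17 mm. Once the pipe's axis is past it, the pipe drops into the V by itself.
- cradle_rim (a point): Middle of the far rim of the V, which stops the pipe: 20 mm above the bench, at cradle x = +32 mm, with centimetre ticks; its outer face is at x = +36 mm.
- tube: Bystander: standing sample tube with a screw cap, 35 mm wide, 118 mm tall, origin at the centre of its foot; stands beyond the far rim of the cradle. Leave it alone.
- pot: Bystander: small clear wide-necked pot, 45 mm wide, 67 mm tall, origin at the centre of its foot; stands off the far corner of the cradle on its +y side. Leave it alone.
- vial: Bystander: small standing vial with a screw cap, 20 mm wide, 56 mm tall, origin at the centre of its foot; stands beside the rolling path on the cradle's -y side. Leave it alone.

How it is judged:
By the outcome, as a careful person would: the job done as asked, in the order asked, and still so for the second after the job is handed in, with the robot touching nothing.
It also fails if it takes over 40 s, if anything falls off the work surface, if the arm or the gripper's body presses on something with over 40 N, if the wrist force passes 120 N, or if a joint passes its speed limit or range.

## Robot

A 6-joint arm with a two-finger parallel gripper is mounted at the origin on a cart in front of the work surface, level with it; the furniture and walls round the work are solid. World frame = base frame: x ahead of the robot, y to its left, z up, the work surface at z = 0. Lengths are in m, angles in rad, forces in N, time in s.
With the tool pointing down it reaches from about 0.35 to 0.85 m from the base axis. Payload 8.1 kg.
Tool frame: the origin (TCP) lies at the very end of the fingers, on their centre line; the grasp point (between the pads) lies robot.grip_depth behind it (robot.grip_depth is the distance from the TCP to the grasp point, in m); z points along the fingers, x is the direction in which the jaws open and shut, and the axes are right-handed (so a half turn about z gives the same grasp; the last joint's range is limited). The gripper opens to 93 mm and grips with 3 to 60 N. Pads are 15 mm wide; open, the fingers measure 128 mm over their backs; the gripper's body (75 mm by 188 mm) begins 65 mm behind the grasp point.
Start: joints at [-0.085, 0.13, 1.488, -0, 1.523, -0.085], TCP at [0.6, 0, 0.219] pointing down, gripper open.
Joint ranges: [-2.96, 2.96], [-0.89, 2.26], [0.02, 2.5], [-1.34, 4.48], [0, 2.73], [-2.66, 2.66]. Speed limits (rad/s): [2.39, 2.39, 2.79, 3.14, 3.14, 3.14].

## Interface

Orientations are given as a 3x3 rotation matrix whose columns are the frame's x, y, z axes.
In Python, from rig import robot gives the robot as it stands.
- The arm moves only by the tool move_arm, never from a script. Its argument "plan" is a list of rows, each an object of numbers: "tx", "ty", "tz": the shift along the tool's x, y, z in cm; "twist": the turn about the tool's z in degrees; "hand": the closure, from -1 (fully open) to 1 (shut). A call has 1 to 12 rows; each row shifts and turns the commanded pose from where the row before left it, along the tool's axes as they then stand; what a row does not reach is not made up. A row lasts 1/12 s, in which the tool goes at most 41.7 mm and 7.16 degrees, less where a joint would pass 70% of its speed; a pose out of reach is approached as far as the arm can. A call is refused whole if a number of a shift passes 4.17 or a number of a turn 7.16, either way. A call with a gripper value outside its range is refused whole. The fingers move at their own pace and stop on an object; the grip force is fixed at half the most. Time passes only in rows, so rows that do not move let the fingers close. It gives the time, the measured TCP pose, the force and the opening at its end, in the units of the state.
- robot.read_state(): the state, without advancing time (a new reading comes with each control period).
- robot.camera(name): name is "scene" or "side" or "wrist"; returns a dict with "img" (480x640x3 uint8, red, green, blue), "fx", "fy", "cx", "cy" (pixels), "world_to_cam" (4x4, takes a point from world to camera coordinates); the wrist camera has in their place "T_tool_cam" (4x4, takes a point from camera to tool coordinates, whose origin is the TCP and whose axes are the tool frame's). Camera axes: x right, y up, looking along -z (the intrinsics and any distortion apply to the point x, -y, -z); pixel columns grow to the right and rows downward; lengths in m; the calibration is good to about 2 mm. The wrist camera is an equidistant fisheye: a pixel r from the principal point sees the ray r / f radians off the axis. A picture is of the moment at which its call begins: read the wrist's pose just before it. There is no depth.
- robot.job_done(): hands the job in, once; it reports no verdict.
The state is a dict: "time": time; "q": joint angles; "joint_velocities": joint speeds; "joint_efforts": joint torques, N m; "ee_pos": TCP position; "tool_rot": TCP orientation; "ft_force": force on the tool from outside, world axes, zero at the start; "wrist_torque": the same for the moment, N m; "grip_width": finger opening in m.
Only numpy, scipy, OpenCV 4.12 (cv2) and the standard library are available. Lean on these libraries where they do the work, as an engineer would, in place of code of your own. Each camera call takes 0.05 s, during which the arm holds its last target.

## Working session

There is one attempt and no reset: what is moved stays moved. The work goes in short steps, Python scripts to look and compute and a tool call to move; the robot and the scene stay as the last step left them, time stands still between calls to the robot, and variables do not carry over. Pictures are saved under pics/ and viewed, and the job is handed in when it is done.

Besides the shell and the picture viewer there is one more tool, called after "Request:" as name([rows], argument=value, ...), one row to a line, values as JSON. move_arm: Moves the arm, as the interface text tells. Its arguments: {"type":"object","properties":{"plan":{"type":"array"}},"required":["plan"]}

```bash
mkdir -p pics; python3 - <<'E'
from rig import robot
import cv2
s=robot.read_state(); print(s['time'],s['ee_pos'],s['tool_rot'],robot.grip_depth,s['ft_force'])
for n in ['scene','side','wrist']:
    c=robot.camera(n); cv2.imwrite(f'pics/{n}0.png',c['img'][:,:,::-1])
    print(n,{k:v for k,v in c.items() if k!='img'})
E
```

```text
0.0 [5.99416723e-01 6.03508607e-05 2.17584380e-01] [[ 9.99998260e-01  8.61972338e-06 -1.86563286e-03]
 [ 8.90426273e-06 -9.99999988e-01  1.52508013e-04]
 [-1.86563152e-03 -1.52524360e-04 -9.99998248e-01]] 0.0188 [ 0.04054038  0.12891543 -1.00033016]
scene {'fx': 577.1060561344486, 'fy': 577.1060561344486, 'cx': 319.06648254822284, 'cy': 236.48792448188044, 'world_to_cam': array([[ 0.7141635 , -0.69997451,  0.002488  , -0.38861038],
       [ 0.43618998,  0.44780615,  0.78051775, -0.34008567],
       [-0.54745667, -0.55633205,  0.62512867, -0.6989049 ],
       [ 0.        ,  0.        ,  0.        ,  1.        ]])}
side {'fx': 500.6141425453419, 'fy': 500.6141425453419, 'cx': 326.0626069035581, 'cy': 234.79597133180008, 'world_to_cam': array([[ 0.82313137, -0.56783644,  0.00406539, -0.45316751],
       [ 0.28385595,  0.41765493,  0.86312813, -0.24374604],
       [-0.49181354, -0.70931385,  0.50496862, -0.52636355],
       [ 0.        ,  0.        ,  0.        ,  1.        ]])}
wrist {'fx': 371.64829954431775, 'fy': 371.64829954431775, 'cx': 315.1822608637296, 'cy': 239.82127232424767, 'T_tool_cam': array([[ 9.99999551e-01,  5.71208497e-04,  7.55993052e-04,
        -2.54787895e-04],
       [ 7.50653711e-04, -9.64464010e-01, -2.64213189e-01,
        -7.20313476e-02],
       [ 5.78207272e-04,  2.64213638e-01, -9.64464006e-01,
        -1.66804931e-01],
       [ 0.00000000e+00,  0.00000000e+00,  0.00000000e+00,
         1.00000000e+00]])}
```

View pics/scene0.png

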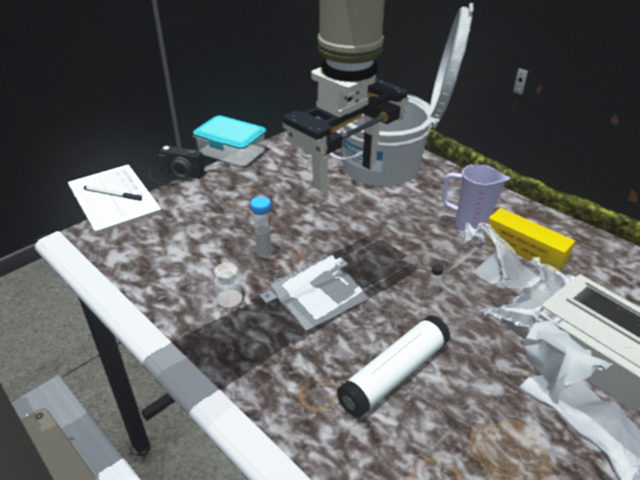

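View pics/side0.png

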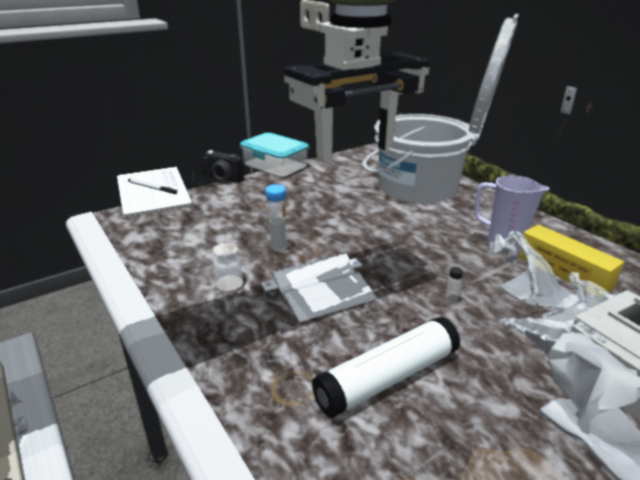

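View pics/wrist0.png

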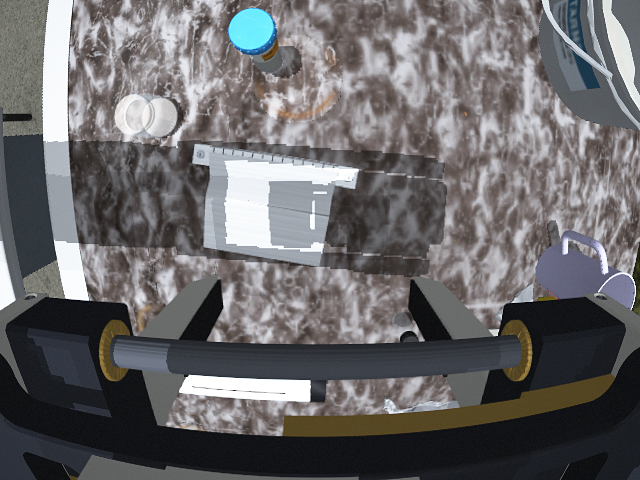

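Scene, side and wrist show the core at about (395,365), (390,367) and the bottom of the wrist view. The cradle is at about (315,290), (320,285) and (265,205), and the rolling direction is roughly world +y. I'll zoom in to measure.

```bash
python3 - <<'E'
import cv2
a=cv2.imread('pics/wrist0.png')[130:280,180:380]; cv2.imwrite('pics/w0z.png',cv2.resize(a,None,fx=4,fy=4,interpolation=cv2.INTER_CUBIC))
a=cv2.imread('pics/scene0.png')[240:420,250:460]; cv2.imwrite('pics/s0z.png',cv2.resize(a,None,fx=3.3,fy=3.3,interpolation=cv2.INTER_CUBIC))
a=cv2.imread('pics/side0.png')[240:420,255:475]; cv2.imwrite('pics/d0z.png',cv2.resize(a,None,fx=3.3,fy=3.3,interpolation=cv2.INTER_CUBIC))
E
```

```text
(no output)
```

View pics/w0z.png

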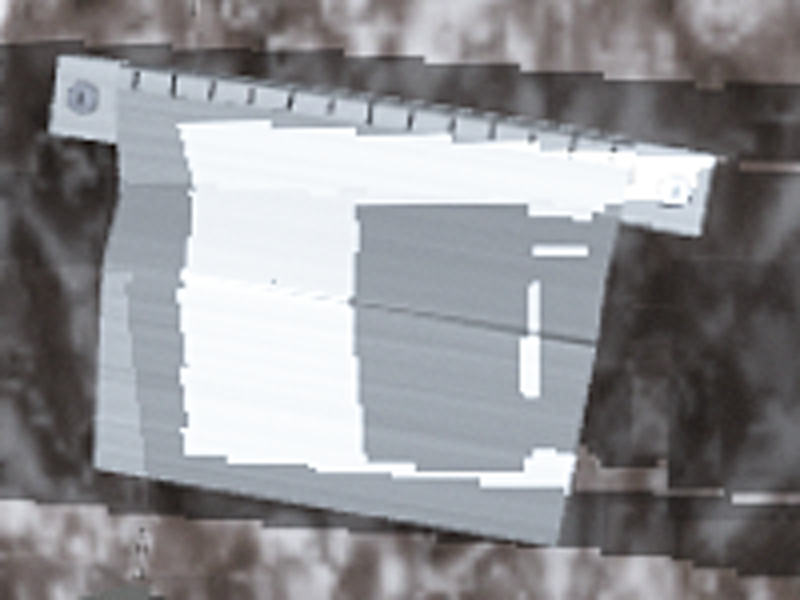

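View pics/s0z.png

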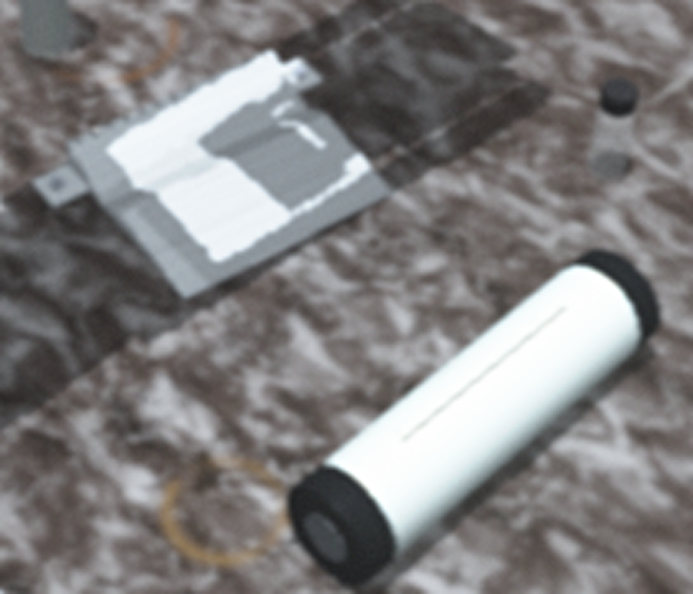

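View pics/d0z.png

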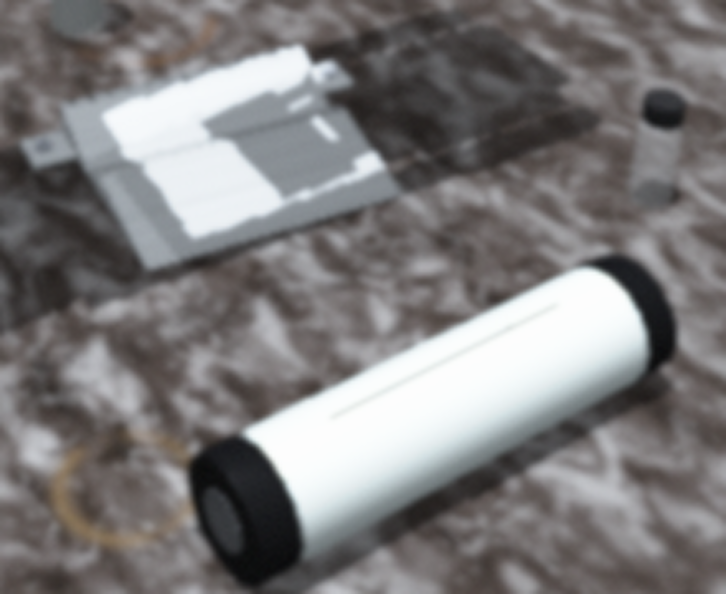

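```bash
cat > h.py <<'E'
import numpy as np, cv2
from rig import robot
C={}
def cam(n):
    if n not in C: C[n]=robot.camera(n)
    return C[n]
def ray(c,u,v,ee=None,R=None):
    if 'world_to_cam' in c:
        W=c['world_to_cam']; d=np.array([(u-c['cx'])/c['fx'],-(v-c['cy'])/c['fy'],-1]); Rw=W[:3,:3].T
        return -Rw@W[:3,3], Rw@d/np.linalg.norm(d)
    a=(u-c['cx'])/c['fx'];b=(v-c['cy'])/c['fy'];r=np.hypot(a,b)
    d=np.array([np.sin(r)*a/r,-np.sin(r)*b/r,-np.cos(r)]);T=c['T_tool_cam']
    return ee+R@T[:3,3], R@(T[:3,:3]@d)
def onz(o,d,z): return o+d*(z-o[2])/d[2]
def core(obs):  # obs: list of (o,d) tangent rays -> x0,y0,theta (dir = (cos,sin)) ; z=.025
    from scipy.optimize import least_squares
    def f(p,z=.025):
        a=np.array([np.cos(p[2]),np.sin(p[2]),0]);P=np.array([p[0],p[1],z]);r=[]
        for o,d in obs:
            n=np.cross(a,d);r.append(abs((P-o)@n)/np.linalg.norm(n)-.025)
        return r
    return f
E
python3 - <<'E'
from h import *
from scipy.optimize import least_squares
s=robot.read_state();ee=s['ee_pos'];R=s['tool_rot']
w=cam('wrist');sc=cam('scene');sd=cam('side')
W=lambda a,b,z:onz(*ray(w,180+a/4,130+b/4,ee,R),z).round(4)
S=lambda a,b:ray(sc,250+a/3.3,240+b/3.3)
D=lambda a,b:ray(sd,255+a/3.3,240+b/3.3)
print('rampL',W(95,468,0),onz(*S(187,297),0),onz(*D(150,270),0))
print('rampR',W(558,545,0),onz(*S(390,187),0),onz(*D(400,190),0))
print('ears',W(58,55,.004),W(720,157,.004))
print('hub',onz(*S(325,538),.025),onz(*D(222,520),.025))
print('vial top',onz(*S(619,92),.056),onz(*D(664,105),.056))
obs=[S(330,465),S(575,268),S(655,345),S(395,578),D(240,435),D(590,268),D(650,370),D(305,560)]
f=core(obs);x=least_squares(f,[.5,-.2,0]);print('core',x.x,np.round(np.array(x.fun)*1e3,1))
E
```

```text
rampL [ 0.4746 -0.0415  0.    ] [ 0.47501175 -0.04181568  0.        ] [ 4.75425481e-01 -4.31640247e-02 -5.55111512e-17]
rampR [ 0.6034 -0.0633  0.    ] [ 0.60362164 -0.06039025  0.        ] [ 6.03531504e-01 -6.08013154e-02  5.55111512e-17]
ears [0.4721 0.0724 0.004 ] [0.6447 0.0429 0.004 ]
hub [ 0.4086281  -0.19627669  0.025     ] [ 0.41010724 -0.19570506  0.025     ]
vial top [ 0.6937823  -0.13181313  0.056     ] [ 0.69238237 -0.13431731  0.056     ]
core [ 1.17548166 -0.21139795 -0.0158449 ] [-0.5 -1.   1.4  2.9  0.9 -0.9 -3.3 -3.1]
```

Request:
move_arm([
  {"ty":1.5,"tx":-0.5,"hand":-1},
  {"ty":3.5,"tx":-1.2,"hand":-1},
  {"ty":3.5,"tx":-1.2,"hand":-1},
  {"ty":3.5,"tx":-1.2,"hand":-1},
  {"ty":3.5,"tx":-1.2,"hand":-1},
  {"ty":3.5,"tx":-1.2,"hand":-1},
  {"ty":3.5,"tx":-1.2,"hand":-1},
  {"ty":3.5,"tx":-1.2,"hand":-1},
  {"ty":1.5,"tx":-0.5,"hand":-1},
  {"hand":-1},
  {"hand":-1},
])

```text
invalid input at $.plan[0]: expected keys tx, ty, tz, twist, hand
```

```bash
python3 - <<'E'
from rig import robot
import cv2,numpy as np
s=robot.read_state(); print(s['time'],s['ee_pos'],s['tool_rot'].round(4).tolist(),s['grip_width'])
np.savez('w1.npz',ee=s['ee_pos'],R=s['tool_rot'])
c=robot.camera('wrist'); cv2.imwrite('pics/wrist1.png',c['img'][:,:,::-1])
E
```

```text
0.3 [5.99823328e-01 4.15992430e-05 2.18275021e-01] [[1.0, -0.0, -0.0006], [-0.0, -1.0, 0.0001], [-0.0006, -0.0001, -1.0]] 0.09278137489783436
```

View pics/wrist1.png

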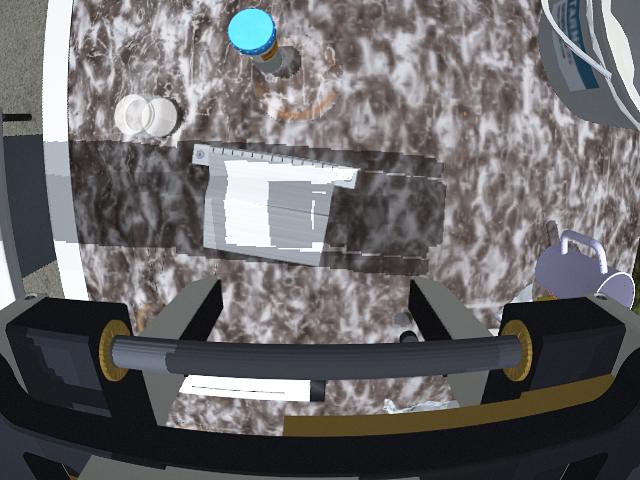

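The plan was refused because every row needs all the keys, so nothing moved and the view is unchanged. Resending it in full.

Request:
move_arm([
  {"ty":1.5,"tx":-0.5,"tz":0,"twist":0,"hand":-1},
  {"ty":3.5,"tx":-1.2,"tz":0,"twist":0,"hand":-1},
  {"ty":3.5,"tx":-1.2,"tz":0,"twist":0,"hand":-1},
  {"ty":3.5,"tx":-1.2,"tz":0,"twist":0,"hand":-1},
  {"ty":3.5,"tx":-1.2,"tz":0,"twist":0,"hand":-1},
  {"ty":3.5,"tx":-1.2,"tz":0,"twist":0,"hand":-1},
  {"ty":3.5,"tx":-1.2,"tz":0,"twist":0,"hand":-1},
  {"ty":3.5,"tx":-1.2,"tz":0,"twist":0,"hand":-1},
  {"ty":1.5,"tx":-0.5,"tz":0,"twist":0,"hand":-1},
  {"ty":0,"tx":0,"tz":0,"twist":0,"hand":-1},
  {"ty":0,"tx":0,"tz":0,"twist":0,"hand":-1},
])

```text
time: 1.27
ee_pos: [0.5056, -0.2756, 0.2185]
tool_rot: [[1.0, -0.002, -0.0], [-0.002, -1.0, 0.0], [-0.0, -0.0, -1.0]]
ft_force: [0.5, 0.5, -0.4]
grip_width: 0.0932
```

```bash
python3 - <<'E'
from rig import robot
import cv2,numpy as np
s=robot.read_state(); print(s['time'],s['ee_pos'],s['tool_rot'].round(4).tolist(),s['grip_width'])
np.savez('w1.npz',ee=s['ee_pos'],R=s['tool_rot'])
c=robot.camera('wrist'); cv2.imwrite('pics/wrist2.png',c['img'][:,:,::-1])
E
```

```text
1.2667 [ 0.505627   -0.27561575  0.21852529] [[1.0, -0.0022, -0.0], [-0.0022, -1.0, 0.0004], [-0.0, -0.0004, -1.0]] 0.09315827724296932
```

View pics/wrist2.png

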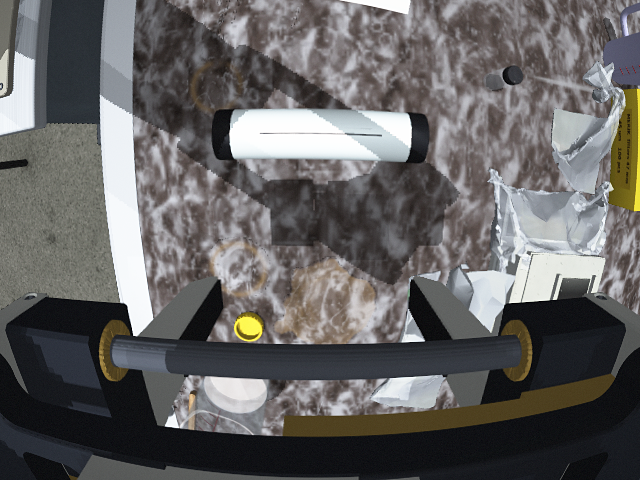

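```bash
python3 - <<'E'
from h import *
from scipy.optimize import least_squares
z=np.load('w1.npz');ee,R=z['ee'],z['R'];w=cam('wrist')
r=lambda u,v:ray(w,u,v,ee,R)
p=lambda u,v,z:onz(*r(u,v),z).round(4)
obs=[r(240,109),r(270,108.5),r(405,113.5),r(345,110),r(240,159),r(400,163),r(320,160)]
f=core(obs);x=least_squares(f,[.5,-.2,0]);print(x.x,np.round(x.fun*1e3,1))
print('line',p(260,134,.05),p(381,135.5,.05))
print('ends (z=.025)',p(213,134,.025),p(429,138,.025),p(216,158,.04),p(425,161,.04))
print('yellow',[p(248,327,z) for z in (0,.05,.1,.15)],'white blob',p(235,392,0))
print('crate',p(495,175,0),p(420,290,0))
E
python3 - <<'E'
import cv2
a=cv2.imread('pics/wrist2.png')[270:480,150:450]; cv2.imwrite('pics/w2z.png',cv2.resize(a,None,fx=2.6,fy=2.6))
E
```

```text
[ 0.75063085 -0.20406697 -0.02618851] [-0.3 -0.3 -0.4 -0.4 -0.6 -0.5 -0.3]
line [ 0.4559 -0.1968  0.05  ] [ 0.5646 -0.1982  0.05  ]
ends (z=.025) [ 0.4051 -0.1943  0.025 ] [ 0.6177 -0.1983  0.025 ] [ 0.4116 -0.2177  0.04  ] [ 0.6096 -0.2207  0.04  ]
yellow [array([ 0.425, -0.416,  0.   ]), array([ 0.4354, -0.3885,  0.05  ]), array([ 0.4459, -0.3609,  0.1   ]), array([ 0.4563, -0.3334,  0.15  ])] white blob [ 0.3987 -0.5167  0.    ]
crate [ 0.7069 -0.2342  0.    ] [ 0.6259 -0.3695  0.    ]
```

View pics/w2z.png

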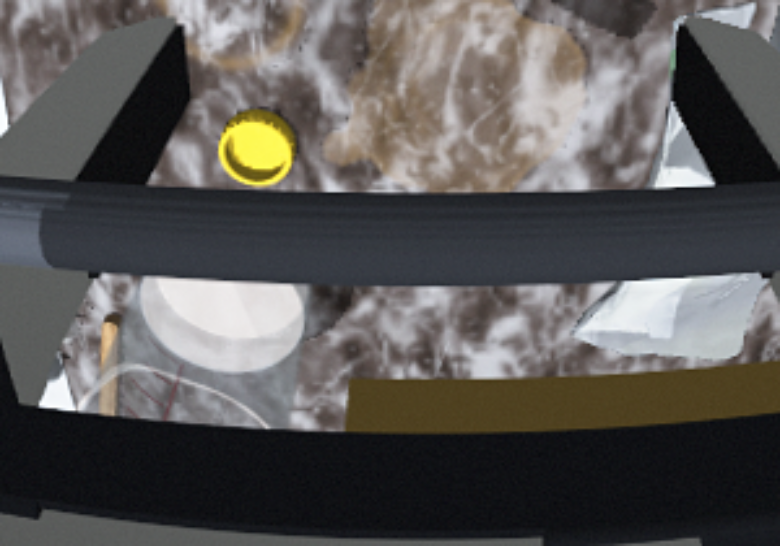

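Request:
move_arm([
  {"ty":0,"tx":0.5,"tz":2,"twist":1.4,"hand":-1},
  {"ty":0,"tx":0,"tz":3.5,"twist":0,"hand":-1},
  {"ty":0,"tx":0,"tz":3.5,"twist":0,"hand":-1},
  {"ty":0,"tx":0,"tz":3.5,"twist":0,"hand":-1},
  {"ty":0,"tx":0,"tz":3.5,"twist":0,"hand":-1},
  {"ty":0,"tx":0,"tz":2.5,"twist":0,"hand":-1},
  {"ty":0,"tx":0,"tz":1.3,"twist":0,"hand":-1},
  {"ty":0,"tx":0,"tz":0,"twist":0,"hand":-1},
  {"ty":0,"tx":0,"tz":0,"twist":0,"hand":-1},
])

```text
time: 2.12
ee_pos: [0.5114, -0.2742, 0.021]
tool_rot: [[1.0, -0.023, -0.0], [-0.023, -1.0, 0.0], [-0.0, -0.0, -1.0]]
ft_force: [0.8, -0.3, 0.9]
grip_width: 0.0929
```

```bash
python3 - <<'E'
from rig import robot
import cv2,numpy as np
s=robot.read_state(); print(s['time'],s['ee_pos'],s['tool_rot'].round(4).tolist(),s['grip_width'])
c=robot.camera('wrist'); cv2.imwrite('pics/wrist3.png',c['img'][:,:,::-1])
c=robot.camera('side'); cv2.imwrite('pics/side3.png',c['img'][:,:,::-1])
E
```

```text
2.1167 [ 0.51142766 -0.27416774  0.02099377] [[0.9997, -0.0232, -0.0004], [-0.0232, -0.9997, 0.0004], [-0.0004, -0.0004, -1.0]] 0.09286185145301905
```

View pics/wrist3.png

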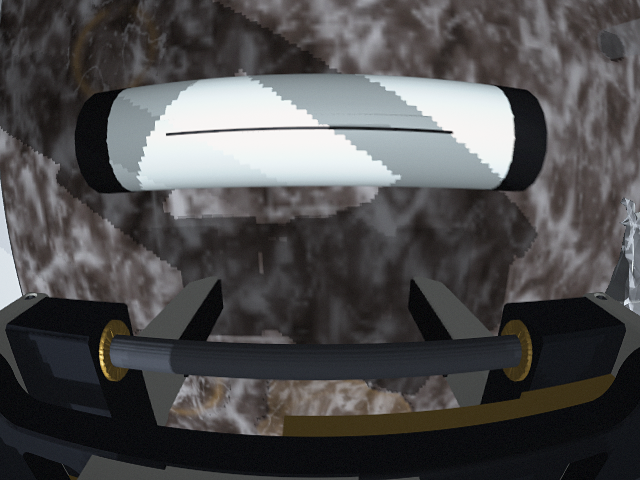

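View pics/side3.png

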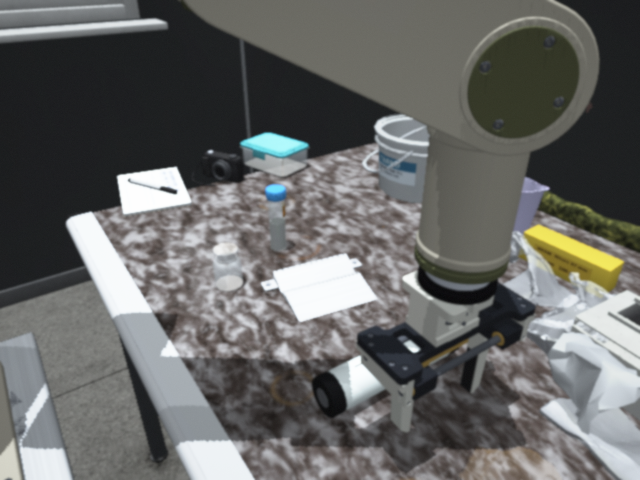

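Request:
move_arm([
  {"ty":-1.0,"tx":0,"tz":0,"twist":0,"hand":-1},
  {"ty":-1.2,"tx":0,"tz":0,"twist":0,"hand":-1},
  {"ty":-0.8,"tx":0,"tz":0,"twist":0,"hand":-1},
  {"ty":-0.5,"tx":0,"tz":0,"twist":0,"hand":-1},
  {"ty":-0.5,"tx":0,"tz":0,"twist":0,"hand":-1},
  {"ty":-0.5,"tx":0,"tz":0,"twist":0.6,"hand":-1},
  {"ty":-0.5,"tx":0,"tz":0,"twist":0.6,"hand":-1},
  {"ty":-0.5,"tx":0,"tz":0,"twist":0.6,"hand":-1},
  {"ty":-0.4,"tx":0,"tz":0,"twist":0.6,"hand":-1},
  {"ty":0,"tx":0,"tz":0,"twist":0,"hand":-1},
])

```text
time: 3.05
ee_pos: [0.5126, -0.2152, 0.0204]
tool_rot: [[0.998, -0.067, -0.0], [-0.067, -0.998, 0.001], [-0.0, -0.0, -1.0]]
ft_force: [-0.4, 0.1, -0.1]
grip_width: 0.0928
```

```bash
cat >> h.py <<'E'
def shot(tag):
    s=robot.read_state(); print(s['time'],s['ee_pos'].round(4),np.arctan2(s['tool_rot'][1,0],s['tool_rot'][0,0]).round(4),s['ft_force'].round(1))
    np.savez(tag+'.npz',ee=s['ee_pos'],R=s['tool_rot'])
    cv2.imwrite(f'pics/{tag}.png',robot.camera('wrist')['img'][:,:,::-1])
E
python3 -c "
from h import *;shot('w4')"
```

```text
3.05 [ 0.5126 -0.2152  0.0204] -0.067 [-0.4  0.1 -0.1]
```

View pics/w4.png

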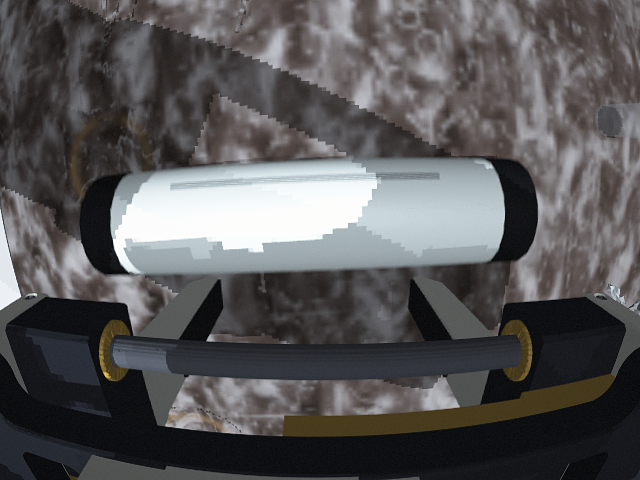

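Request:
move_arm([
  {"ty":-0.4,"tx":0,"tz":0,"twist":0.9,"hand":-1},
  {"ty":-0.4,"tx":0,"tz":0,"twist":0.9,"hand":-1},
  {"ty":-0.4,"tx":0,"tz":0,"twist":0.9,"hand":-1},
  {"ty":-0.4,"tx":0,"tz":0,"twist":0.9,"hand":-1},
  {"ty":-0.4,"tx":0,"tz":0,"twist":0.9,"hand":-1},
  {"ty":-0.4,"tx":0,"tz":0,"twist":0.9,"hand":-1},
  {"ty":0,"tx":0,"tz":0,"twist":0,"hand":-1},
  {"ty":0,"tx":0,"tz":0,"twist":0,"hand":-1},
])

```text
time: 3.77
ee_pos: [0.5153, -0.1918, 0.0206]
tool_rot: [[0.987, -0.159, -0.0], [-0.159, -0.987, 0.0], [-0.0, -0.0, -1.0]]
ft_force: [0.6, 0.4, -0.4]
grip_width: 0.0931
```

```bash

python3 -c "
from h import *;shot('w5')"
```

```text
3.7667 [ 0.5153 -0.1918  0.0206] -0.16 [ 0.6  0.4 -0.4]
```

View pics/w5.png

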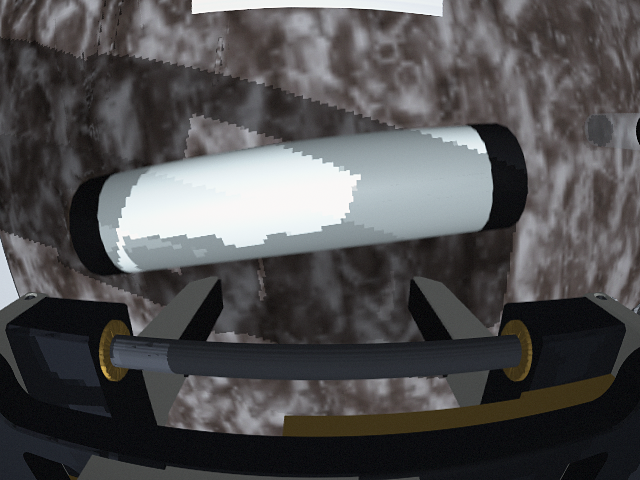

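```bash
cat >> h.py <<'E'
def meas(tag,up,lo,ends):
    from scipy.optimize import least_squares
    z=np.load(tag+'.npz');ee,R=z['ee'],z['R'];w=cam('wrist')
    x=least_squares(core([ray(w,u,v,ee,R) for u,v in up+lo]),[.5,ee[1]+.04,-.05]);
    th=x.x[2];print('core',x.x.round(4),(x.fun*1e3).round(1))
    P=[onz(*ray(w,u,v,ee,R),.025) for u,v in ends]; a=np.array([np.cos(th),np.sin(th)])
    t=[(p[:2]-x.x[:2])@a for p in P]; print('len',t[1]-t[0]); c=x.x[:2]+a*np.mean(t)
    ex=np.array([.161,.987]);ey=np.array([-.987,.161]);d=c-[.5513,.0235]
    print('centre',c.round(4),'yaw',th.round(3),'cradle xy',(d@ex).round(4),(d@ey).round(4))
    t=R.T@(np.array([c[0],c[1],.025])-ee);print('core in tool',t.round(4))
E
python3 -c "
from h import *
meas('w5',[(120,171),(300,146),(470,126)],[(130,270),(300,252),(480,230)],[(72,224),(526,178)])
w=cam('wrist');z=np.load('w5.npz');print(onz(*ray(w,192,11,z['ee'],z['R']),0),onz(*ray(w,443,16,z['ee'],z['R']),0))"
```

```text
core [ 1.8442 -0.2001 -0.0421] [-0.2 -2.7 -0.2 -1.1 -0.9 -1.3]
len 0.23173971101541513
centre [ 0.5105 -0.1439] yaw -0.042 cradle xy -0.1718 0.0133
core in tool [-0.0123 -0.0465 -0.0044]
[ 0.47463378 -0.03861579  0.        ] [ 0.60379315 -0.06223052  0.        ]
```

Request:
move_arm([
  {"ty":1.5,"tx":-1.5,"tz":0,"twist":2,"hand":-1},
  {"ty":0.5,"tx":-2.0,"tz":0,"twist":0,"hand":-1},
  {"ty":0,"tx":0,"tz":0,"twist":0,"hand":-1},
  {"ty":-1.2,"tx":0,"tz":0,"twist":0,"hand":-1},
  {"ty":-2.0,"tx":0,"tz":0,"twist":0,"hand":-1},
  {"ty":-2.0,"tx":0,"tz":0,"twist":0,"hand":-1},
  {"ty":-1.0,"tx":0,"tz":0,"twist":0,"hand":-1},
  {"ty":0,"tx":0,"tz":0,"twist":0,"hand":-1},
])

```text
time: 4.53
ee_pos: [0.4905, -0.1425, 0.0208]
tool_rot: [[0.981, -0.192, 0.001], [-0.192, -0.981, 0.001], [0.0, -0.001, -1.0]]
ft_force: [0.5, 0.3, -0.0]
grip_width: 0.0928
```

```bash

python3 -c "
from h import *;shot('w6')"
```

```text
4.5333 [ 0.4905 -0.1425  0.0208] -0.1929 [ 0.5  0.3 -0. ]
```

View pics/w6.png

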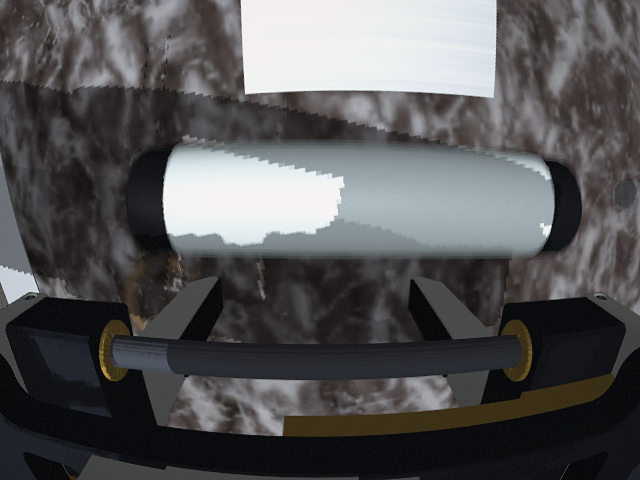

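Request:
move_arm([
  {"ty":0,"tx":1.0,"tz":0,"twist":0,"hand":-1},
  {"ty":0,"tx":0.7,"tz":0,"twist":-1,"hand":-1},
  {"ty":0,"tx":0,"tz":0,"twist":0,"hand":-1},
  {"ty":0,"tx":0,"tz":0,"twist":0,"hand":-1},
  {"ty":0,"tx":0,"tz":0,"twist":0,"hand":-1},
  {"ty":0,"tx":0,"tz":0,"twist":0,"hand":-1},
])

```text
time: 5.08
ee_pos: [0.5057, -0.1482, 0.0204]
tool_rot: [[0.984, -0.178, -0.001], [-0.178, -0.984, 0.0], [-0.001, -0.0, -1.0]]
ft_force: [0.1, -0.1, -0.1]
grip_width: 0.0932
```

```bash

python3 -c "
from h import *;shot('w7')"
```

```text
5.0833 [ 0.5057 -0.1482  0.0204] -0.1785 [ 0.1 -0.1 -0.1]
```

View pics/w7.png

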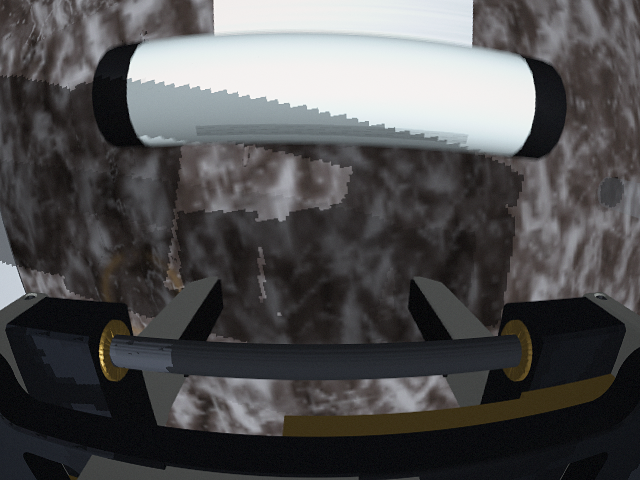

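```bash

python3 -c "
from h import *
meas('w7',[(140,41),(330,33),(530,55)],[(140,145),(330,144),(500,155)],[(95,97),(565,108)])
w=cam('wrist');z=np.load('w7.npz');a,b=[onz(*ray(w,u,v,z['ee'],z['R']),z1) for u,v,z1 in((213,2,.008),(474,10,.008))];print(a,b)"
```

```text
core [-0.5203  0.1585 -0.201 ] [-0.  -1.4  0.6 -0.8  0.2 -0.1]
len 0.23284799257991606
centre [ 0.5319 -0.0559] yaw -0.201 cradle xy -0.0815 0.0063
core in tool [ 0.0094 -0.0955 -0.0046]
[0.48153536 0.00372723 0.008     ] [ 0.61165012 -0.01982027  0.008     ]
```

Request:
move_arm([
  {"ty":-1.5,"tx":0.5,"tz":0,"twist":0,"hand":-1},
  {"ty":-1.8,"tx":0.4,"tz":0,"twist":0,"hand":-1},
  {"ty":-1.2,"tx":0,"tz":0,"twist":0,"hand":-1},
  {"ty":-0.7,"tx":0,"tz":0,"twist":0,"hand":-1},
  {"ty":-0.5,"tx":0,"tz":0,"twist":0,"hand":-1},
  {"ty":-0.5,"tx":0,"tz":0,"twist":0,"hand":-1},
  {"ty":-0.5,"tx":0,"tz":0,"twist":0,"hand":-1},
  {"ty":-0.5,"tx":0,"tz":0,"twist":0,"hand":-1},
  {"ty":-0.5,"tx":0,"tz":0,"twist":0,"hand":-1},
  {"ty":-0.5,"tx":0,"tz":0,"twist":0,"hand":-1},
  {"ty":-0.5,"tx":0,"tz":0,"twist":0,"hand":-1},
])

```text
time: 6.1
ee_pos: [0.5307, -0.064, 0.0209]
tool_rot: [[0.984, -0.177, 0.0], [-0.177, -0.984, -0.0], [0.0, 0.0, -1.0]]
ft_force: [-0.4, -3.9, 3.0]
grip_width: 0.0929
```

```bash

python3 -c "
from h import *;shot('w8')
cv2.imwrite('pics/side8.png',robot.camera('side')['img'][:,:,::-1])"
```

```text
6.1 [ 0.5307 -0.064   0.0209] -0.1784 [-0.4 -3.9  3. ]
```

View pics/w8.png

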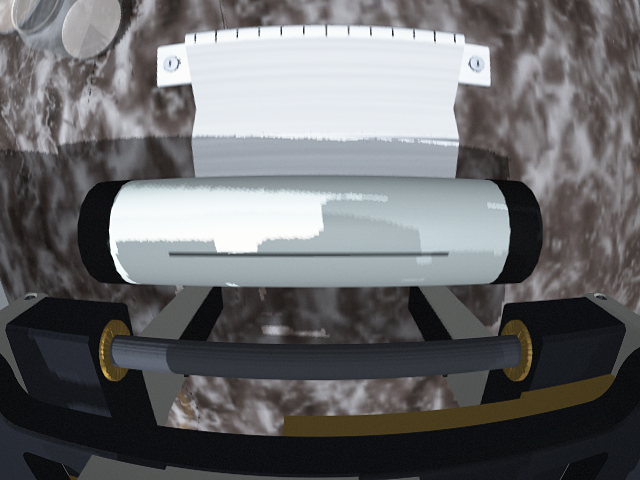

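View pics/side8.png

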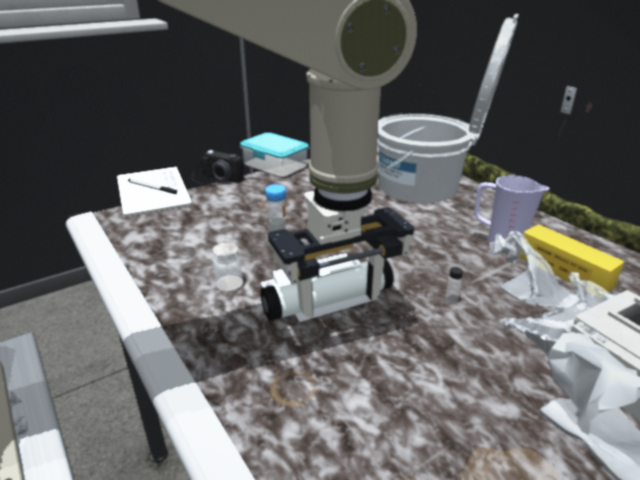

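Request:
move_arm([
  {"ty":-0.5,"tx":0,"tz":0,"twist":0,"hand":-1},
  {"ty":-0.5,"tx":0,"tz":0,"twist":0,"hand":-1},
  {"ty":-0.5,"tx":0,"tz":0,"twist":0,"hand":-1},
  {"ty":-0.5,"tx":0,"tz":0,"twist":0,"hand":-1},
  {"ty":-0.5,"tx":0,"tz":0,"twist":0,"hand":-1},
  {"ty":-0.5,"tx":0,"tz":0,"twist":0,"hand":-1},
  {"ty":-0.5,"tx":0,"tz":0,"twist":0,"hand":-1},
  {"ty":-0.4,"tx":0,"tz":0,"twist":0,"hand":-1},
  {"ty":-0.4,"tx":0,"tz":0,"twist":0,"hand":-1},
  {"ty":-0.3,"tx":0,"tz":0,"twist":0,"hand":-1},
  {"ty":0,"tx":0,"tz":0,"twist":0,"hand":-1},
])

```text
time: 7.12
ee_pos: [0.5384, -0.0178, 0.0203]
tool_rot: [[0.984, -0.176, -0.001], [-0.176, -0.984, 0.001], [-0.001, -0.001, -1.0]]
ft_force: [-0.1, -0.4, 0.3]
grip_width: 0.0928
```

```bash

python3 -c "
from h import *;shot('w9')"
```

```text
7.1167 [ 0.5384 -0.0178  0.0203] -0.1773 [-0.1 -0.4  0.3]
```

View pics/w9.png

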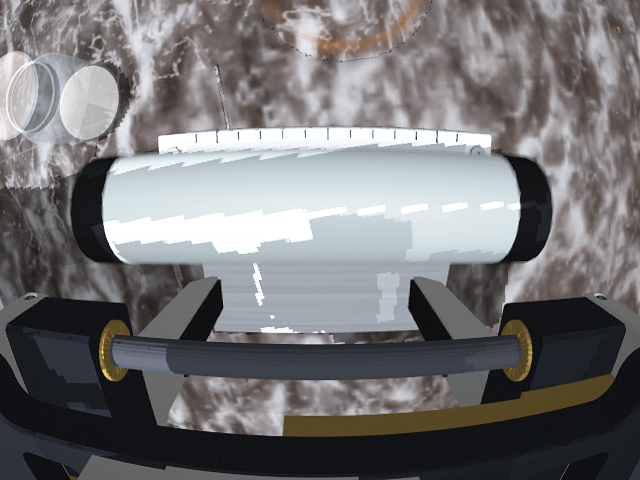

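The core has dropped into the V (wrist rows 150–265) and is square to the rim. Both caps are outside the ears and the fingers are no longer touching it. Backing off to check.

Request:
move_arm([
  {"ty":1,"tx":0,"tz":0,"twist":0,"hand":-1},
  {"ty":2.5,"tx":0,"tz":0,"twist":0,"hand":-1},
  {"ty":2.5,"tx":0,"tz":-1.5,"twist":0,"hand":-1},
  {"ty":2,"tx":0,"tz":-3.5,"twist":0,"hand":-1},
  {"ty":2,"tx":0,"tz":-3.5,"twist":0,"hand":-1},
  {"ty":1.5,"tx":0,"tz":-3.5,"twist":0,"hand":-1},
  {"ty":0,"tx":0,"tz":-3.5,"twist":0,"hand":-1},
  {"ty":0,"tx":0,"tz":-3.5,"twist":0,"hand":-1},
  {"ty":0,"tx":0,"tz":-2,"twist":0,"hand":-1},
  {"ty":0,"tx":0,"tz":0,"twist":0,"hand":-1},
  {"ty":0,"tx":0,"tz":0,"twist":0,"hand":-1},
])

```text
time: 8.08
ee_pos: [0.5189, -0.1331, 0.2323]
tool_rot: [[0.984, -0.178, 0.003], [-0.178, -0.984, -0.001], [0.003, 0.001, -1.0]]
ft_force: [0.6, 0.4, -0.1]
grip_width: 0.093
```

```bash

python3 -c "
from h import *;shot('w10')
for n in('side','scene'): cv2.imwrite('pics/%s10.png'%n,robot.camera(n)['img'][:,:,::-1])"
```

```text
8.0833 [ 0.5189 -0.1331  0.2323] -0.1788 [ 0.6  0.4 -0.1]
```

View pics/w10.png

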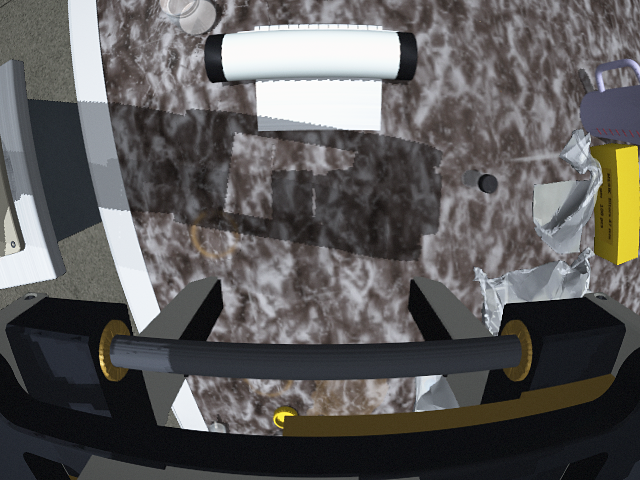

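View pics/scene10.png

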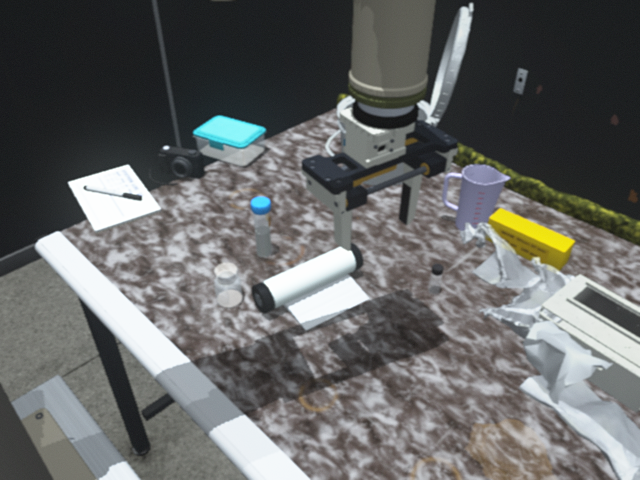

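View pics/side10.png

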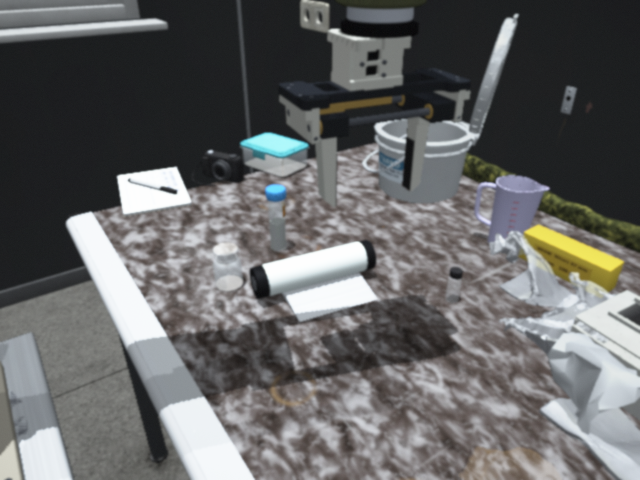

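```bash
sed -i 's/def f(p,z=.025)/def f(p,z=.032)/' h.py
python3 -c "
from h import *
meas('w10',[(230,34),(310,30),(390,34)],[(230,81),(310,79),(390,81)],[(206,58),(416,56)])
for n in('side','scene'):
  a=cv2.imread('pics/%s0.png'%n).astype(int);b=cv2.imread('pics/%s10.png'%n).astype(int)
  for nm,(x,y,w,h) in {'side':{'tube':(262,185,28,65),'pot':(212,243,32,48),'vial':(444,265,22,38)},'scene':{'tube':(248,197,26,60),'pot':(213,262,32,45),'vial':(426,262,22,34)}}[n].items():
    A=a[y:y+h,x:x+w].astype('f4').mean(2);B=b[y:y+h,x:x+w].astype('f4').mean(2);print(n,nm,cv2.phaseCorrelate(A.astype('f8'),B.astype('f8')))
"
```

```text
core [-7.9032  1.5912 -0.1836] [-0.9  0.  -1.  -0.7 -0.3 -0.8]
len 0.21371825878431672
centre [0.5431 0.0232] yaw -0.184 cradle xy -0.0017 0.008
core in tool [-0.0046 -0.1582  0.2071]
side tube ((-0.02877007892612049, 0.05071913444474063), 1.0028647632498398)
side pot ((-0.04587316191503987, 0.057387746911224724), 1.0079584844218812)
side vial ((0.002518651413129902, -0.03289762716794087), 1.0128305067584018)
scene tube ((0.5829115808133558, -0.0892558275089037), 1.0101852412840655)
scene pot ((0.021860126397600155, 0.6121416152214785), 1.007667563928783)
scene vial ((0.011731467483826918, 0.04704000932201069), 1.0118481620463777)
```

The core is seated: its axis is at cradle x ≈ -2 mm and its centre at y ≈ +8 mm, so the ends stick out about 43 mm and 27 mm. The bystanders have not moved and the robot is clear.

```bash
python3 -c "
from rig import robot
print(robot.job_done(), robot.read_state()['time'])"
```

```text
the job is handed in; nothing more can be done
the job is handed in; nothing more can be done
```

The core is resting at the bottom of the cradle's V, square to it, with both ends sticking out. I handed the job in after about 8 s, with the arm backed off and touching nothing.

I rolled it along the bench with the open fingers behind it and never gripped or lifted it. My first slow two-finger push hardly turned it. A quick push near its robot-side (+y) end squared it to the ramp, and both fingers then rolled it up over the lip.

**Last checks:**
- **Seating:** the axis is about 2 mm from the V line in x, measured with the seated height of 32 mm taken as given. The core's angle (-0.184 rad) agrees with the cradle's (-0.14 to -0.18 rad across views).
- **Ends:** the core's centre is about 8 mm towards +y, so the ends stick out about 43 mm and 27 mm past the 130 mm body. The short end clears its ear by only about 5 mm.
- **Bystanders:** the tube, pot and vial shifted by at most 0.6 pixel between the before and after pictures, so I take them as unmoved.
- **Forces:** the wrist force was about 5 N at most in the readings taken between moves.

**Disagreements:** the cradle's angle varied by about 0.04 rad between views. The core also measured 214 mm long instead of 200 mm, because its end outlines are seen at an angle.

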